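# Clear the fitting offcuts from the hall console into the scrap tray

### The job

The flap door has just been fitted and its wooden offcuts must be cleared into the blue tray, in whichever order you like: get the two blocks off the top of the low cubby into the tray. Draw the tall orange batten up out of the clear cartridge rack, lay it flat on the console top and let go of it there, then take it afresh and put it into the tray lying down, so that none of it stands above the tray's rim. Leave the cartridges, the dice tower, the elephant and the phone stand where they are, and the tray standing level on the console.

Things in the scene. Friction and masses are not known exactly. Their poses are not given: they have to be found in the camera images.
- table: grey top of the hall console, the work surface at z = 0
- cubby: low wooden cubby, 230 (x) x 220 (y) x 110 mm high, fixed; its flat closed top carries the two blocks; a dark flap door with a knob hangs on its -x side. Origin: centre of its underside
- cubby_edge (a point): middle of the cubby's upper edge on its -y side, 110 mm up; the tray stands just beyond this edge (gap about 6 mm)
- tray: loose blue open tray, 250 (x) x 250 (y) x 95 mm high outside, walls and floor 5 mm thick, 0.8 kg. Origin: centre of its underside, z up; rim 95 mm above it
- slab: plywood block with a white-painted upper layer 15 mm thick, 88 (x) x 92 (y) x 45 (z) mm, about 0.2 kg, too wide to grip from above. Origin: centre of its underside at the start
- slab_center (a point): centre of the plywood block
- chunk: pale wooden block 80 (x) x 60 (y) x 40 (z) mm, about 0.11 kg. Origin: centre of its underside at the start
- chunk_center (a point): centre of the pale block
- batten: orange-painted wooden batten, 28 (x) x 50 (y) x 170 (z) mm, about 0.13 kg; at the start it stands upright in one of the rack's three slots. Origin: centre of its lower end; z runs along its length to its upper end
- batten_foot (a point): centre of the batten's lower end (z = 0 of its frame)
- batten_mid (a point): centre of the batten's solid, 85 mm from either end
- batten_top (a point): centre of the batten's upper end (170 mm from the foot)
- rack: clear acrylic cartridge rack, fixed, 118 (x) x 64 (y) x 66 mm high, open above, three slots side by side along its x, at x = -38, 0 and +38 mm, each 34 (x) x 56 (y) mm inside, floor 6 mm thick. Origin: centre of its underside
- cart0: grey game cartridge 20 x 50 x 88 mm standing in the rack, leave alone. Origin: centre of its underside
- cart1: green game cartridge 20 x 50 x 88 mm standing in the rack, leave alone. Origin: centre of its underside
- dice_tower: red plastic dice tower 90 x 80 x 160 mm high, leave alone. Origin: centre of its underside
- elephant: white ceramic elephant figurine 115 x 55 x 90 mm high, leave alone. Origin: under its belly
- phone_stand: aluminium phone stand 90 x 75 x 105 mm high, leave alone. Origin: centre of its underside
There are look-alikes about, which are no part of the job. Leave any purple or turquoise look-alike of the slab alone. What is shaped like the chunk but red is not meant.

How it is judged:
By the outcome, as a careful person would: the job done as asked, in the order asked, and still so for the second after the job is handed in, with the robot touching nothing.
It also fails if it takes over 64 s, if anything falls off the work surface, if the arm or the gripper's body presses on something with over 40 N, if the wrist force passes 120 N, or if a joint passes its speed limit or range.

### The arm

A 6-joint arm with a two-finger parallel gripper is mounted at the origin on the work surface. World frame = base frame: x ahead of the robot, y to its left, z up, the work surface at z = 0. Lengths are in mm, angles in rad, forces in N, time in s.
With the tool pointing down it reaches from about 350 to 775 mm from the base axis. Payload 7.3 kg.
Tool frame: the origin (TCP) lies on the centre line of the jaws, within the pads' length; the fingertips stand 14 mm ahead of it and the grasp point (between the pads) lies 5 mm behind it; z points along the fingers, y is the line along which they close (so a half turn about z gives the same grasp; the last joint's range is limited). The gripper opens to 92 mm and grips with 3 to 60 N. Pads are 19 mm wide; open, the fingers measure 130 mm over their backs; the gripper's body (75 mm by 190 mm) begins 47 mm behind the grasp point.
Start: joints at [1.106, 0.342, 1.524, -0, 1.275, -0.146], TCP at [164.534, 498.57, 240.741] pointing down, gripper open.
Joint ranges: [-2.53, 2.53], [-0.77, 2.02], [0.04, 2.7], [-1, 4.14], [0.28, 2.66], [-3.11, 3.11]. Speed limits (rad/s): [2.57, 2.57, 3.14, 3.14, 3.14, 3.14].

### API

Orientations are given as [roll, pitch, yaw] about the fixed x, y, z axes, in that order (R = Rz(yaw) Ry(pitch) Rx(roll)).
In Python, from plant import get_obs, capture, bot, spot_in, trace, pinpoint gives the robot as it stands.
- The arm moves only by the tool play_rows, never from a script. Its argument "rows" is a list of rows, each a list of 2 entries, a list of its own where there are three numbers: the shift along the world's x, y, z in units of 3 cm (1.0 is 3 cm), then the turn, a rotation vector about the world's x, y, z in units of 8 degrees (1.0 is 8 degrees). A call has 1 to 12 rows; each row shifts and turns the commanded pose from where the row before left it; what a row does not reach is not made up. A row lasts 1/8 s, in which the tool goes at most 62.5 mm and 10.7 degrees, less where a joint would pass 70% of its speed; a pose out of reach is approached as far as the arm can. A call with a number of a shift or a turn outside -1 to 1 is refused whole. A call with a gripper value outside its range is refused whole. "hand" is the opening, from -1 (shut) to 1 (fully open), set as the call begins (left out, the last holds). The fingers move at their own pace and stop on an object; the grip force is fixed at half the most. Time passes only in rows, so rows that do not move let the fingers close. It gives the time, the measured TCP pose, the force, the opening and the grip force at its end, in the units of the state.
- get_obs(): the state, without advancing time (a new reading comes with each control period).
- capture(name): name is "scene" or "top" or "wrist"; returns a dict with "frame" (400x640x3 uint8, red, green, blue), "fov_y" (degrees; the focal length in pixels is half the picture's height over the tangent of half this angle, whatever the lens; pixels are square), "cx", "cy" (the principal point, pixels), "dist" ([k1, k2, p1, p2, k3] as OpenCV has them; the pictures are not rectified), "rvec" (rotation vector, rad) and "tvec" (3), from world to camera coordinates, as OpenCV has them; the wrist camera has in their place "hand_eye" (4x4, takes a point from camera to tool coordinates, whose origin is the TCP and whose axes are the flange's). Camera axes: x right, y down, z forward; pixel columns grow to the right and rows downward; lengths in mm; the calibration is good to about 2 mm. A picture is of the moment at which its call begins: read the wrist's pose just before it. There is no depth.
- bot.close_job(): hands the job in; it is judged then, once.
Trained networks look in the newest picture that a camera, given by its name, has taken for a name from the list of things; names that differ only in an ending like _2 or _b are one class to them, and where a whole thing is asked for, a point or a joint stands for the part that bears it (a point fixed in the world has none). Each returns a list of dicts, best first, with "p" (0 to 1); they miss things now and then, are a little off and sometimes report something else, mostly with a low value. They report only what shows in the picture. A call takes as long as a camera call. They do not tell look-alikes from the thing itself.
- spot_in(query, camera): "at" ([row, column] in pixels, amid what is visible of it).
- trace(query, camera): "mask" (400x640 bool, what is visible of it) and "at" ([row, column] in pixels, amid what is visible of it).
- pinpoint(query, camera): "at" ([row, column] in pixels: a listed point, or the origin of a listed thing).
The state is a dict: "time": time; "joint_positions": joint angles; "dq": joint speeds; "tau": joint torques, N m; "tool_pos": TCP position; "tcp_rot": TCP orientation; "contact_force": force on the tool from outside, world axes, zero at the start; "moment": the same for the moment, N m; "grip_width": finger opening in mm; "finger_force": force on a finger pad.
Only numpy, scipy, OpenCV 4.12 (cv2) and the standard library are available. Lean on these libraries where they do the work, as an engineer would, in place of code of your own. Each camera call takes 0.05 s, during which the arm holds its last target. There are 200 camera calls.

## Working session

There is one attempt and no reset: what is moved stays moved. The work goes in short steps, Python scripts to look and compute and a tool call to move; the robot and the scene stay as the last step left them, time stands still between calls to the robot, and variables do not carry over. Pictures are saved under pics/ and viewed, at most 12 in all, crops included, and the job is handed in when it is done.

Besides the shell and the picture viewer there is one more tool, called by a JSON object that holds its "op" and its "data". play_rows: Moves the arm, as the interface text tells. Shifts and turns lie within -1 to 1; 1 stands for 3 cm of shift or 8 degrees of turn. Its arguments: {"type":"object","properties":{"rows":{"type":"array"},"hand":{"type":"number"}},"required":["rows"]}

```bash
mkdir -p pics; ls
cat > h.py <<'E'
import numpy as np, cv2
from plant import get_obs, capture, bot, spot_in, trace, pinpoint
from scipy.spatial.transform import Rotation as R
def K(c):
    f=200/np.tan(np.radians(c['fov_y'])/2)
    return np.array([[f,0,c['cx']],[0,f,c['cy']],[0,0,1]])
def ext(c,o=None):
    if 'rvec' in c:
        Rm=cv2.Rodrigues(np.array(c['rvec'],float))[0]; return Rm,np.array(c['tvec'],float).ravel()
    T=np.eye(4); T[:3,:3]=R.from_euler('xyz',o['tcp_rot']).as_matrix(); T[:3,3]=o['tool_pos']
    M=np.linalg.inv(T@np.array(c['hand_eye'])); return M[:3,:3],M[:3,3]
def onz(c,at,z,o=None):
    Rm,t=ext(c,o)
    p=cv2.undistortPoints(np.array([[[at[1],at[0]]]],float),K(c),np.array(c['dist'],float)).ravel()
    d=Rm.T@np.array([p[0],p[1],1]); C=-Rm.T@t
    return C+d*(z-C[2])/d[2]
def proj(c,P,o=None):
    Rm,t=ext(c,o)
    return cv2.projectPoints(np.array(P,float).reshape(-1,1,3),cv2.Rodrigues(Rm)[0],t,K(c),np.array(c['dist'],float))[0].reshape(-1,2)
def save(c,n): cv2.imwrite('pics/'+n+'.png',np.ascontiguousarray(c['frame'][:,:,::-1]))
E
python3 - <<'E'
from h import *
zs=dict(cubby=0,cubby_edge=110,tray=0,slab=110,slab_center=132.5,chunk=110,chunk_center=130,batten_top=176,batten_mid=91,rack=0,cart0=6,cart1=6,dice_tower=0,elephant=0,phone_stand=0)
ims=[]
for n in('top','scene'):
    c=capture(n); ims.append(c['frame'])
    for q,z in zs.items():
        for d in pinpoint(q,n)[:3]:
            if d['p']>.3: print(n,q,round(d['p'],2),np.round(d['at']),np.round(onz(c,d['at'],z)))
a=np.vstack(ims); cv2.imwrite('pics/a.png',cv2.resize(a,(480,600))[:,:,::-1])
for n,i in zip(('top','scene'),ims): cv2.imwrite(f'pics/{n}.png',np.ascontiguousarray(i[:,:,::-1]))
print(get_obs()['time'])
E
```

```text
pics
top cubby 0.77 [216. 202.] [515. 304.   0.]
top cubby 0.37 [229. 179.] [471. 381.   0.]
top cubby_edge 0.81 [215. 223.] [513. 207. 110.]
top tray 0.96 [214. 269.] [524.  69.   0.]
top slab 0.7 [192. 196.] [585. 296. 110.]
top slab 0.64 [148. 239.] [732. 157. 110.]
top slab 0.6 [153. 189.] [716. 322. 110.]
top slab_center 0.85 [194. 192.] [576. 301. 133.]
top slab_center 0.85 [146. 190.] [732. 313. 132.]
top slab_center 0.77 [143. 238.] [744. 157. 132.]
top chunk 0.66 [280. 173.] [303. 363. 110.]
top chunk 0.6 [230. 182.] [463. 337. 110.]
top chunk_center 0.79 [228. 180.] [468. 337. 130.]
top chunk_center 0.78 [279. 175.] [309. 351. 130.]
top batten_top 0.79 [232. 401.] [ 458. -351.  176.]
top batten_mid 0.79 [230. 398.] [ 466. -356.   91.]
top rack 0.74 [222. 389.] [ 496. -340.    0.]
top cart0 0.64 [209. 388.] [ 542. -334.    6.]
top cart0 0.54 [222. 394.] [ 498. -355.    6.]
top cart1 0.64 [209. 388.] [ 542. -334.    6.]
top cart1 0.54 [222. 394.] [ 498. -355.    6.]
top dice_tower 0.71 [146. 331.] [ 760. -142.    0.]
top elephant 0.81 [284. 392.] [ 290. -346.    0.]
top phone
[... 797 characters left out ...]
 [261. 276.] [ 512. -339.    0.]
scene cart0 0.71 [218. 259.] [ 321. -238.    6.]
scene cart0 0.69 [261. 272.] [ 505. -351.    6.]
scene cart0 0.65 [265. 280.] [ 539. -346.    6.]
scene cart1 0.71 [218. 259.] [ 321. -238.    6.]
scene cart1 0.69 [261. 272.] [ 505. -351.    6.]
scene cart1 0.65 [265. 280.] [ 539. -346.    6.]
scene dice_tower 0.89 [270. 369.] [ 766. -173.   -0.]
scene dice_tower 0.54 [144. 383.] [396. 480.   0.]
scene dice_tower 0.33 [161. 375.] [445. 336.   0.]
scene elephant 0.58 [260. 272.] [ 498. -342.   -0.]
scene elephant 0.55 [235. 224.] [ 289. -374.    0.]
scene phone_stand 0.94 [306. 209.] [ 481. -582.    0.]
scene phone_stand 0.55 [232. 226.] [ 281. -361.    0.]
1.6
```

View pics/top.png

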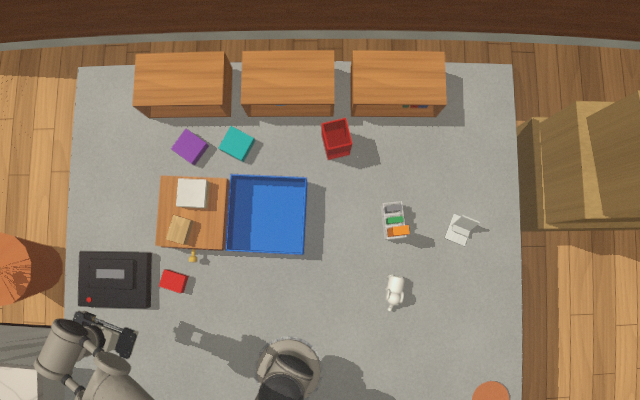

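View pics/scene.png

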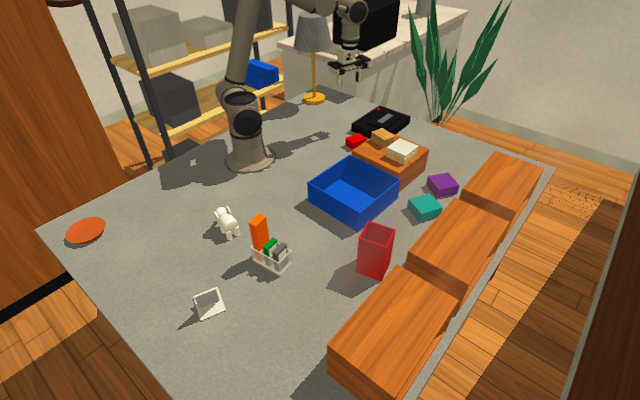

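Slab candidates in the top view are white (192,193), purple (190,147) and turquoise (237,143). The white one on the cubby fits. Chunk candidates are pale (179,230) and red (173,281), and the pale one on the cubby fits. The batten is orange at (398,231). I'll hover over the cubby and confirm these in the wrist view.

{"op": "play_rows", "data": {"rows": [[[0.5,0,1],[0,0,0]],[[1,-0.4,1],[0,0,0]],[[1,-0.6,1],[0,0,0]],[[1,-0.7,1],[0,0,0]],[[1,-0.7,0.5],[0,0,0]],[[1,-0.7,0.5],[0,0,0]],[[1,-0.7,0],[0,0,0]],[[1,-0.7,0],[0,0,0]],[[1,-0.7,0],[0,0,0]],[[1,-0.7,0],[0,0,0]],[[0.5,-0.5,0],[0,0,0]],[[0,0,0],[0,0,0]]]}}

```text
time: 3.1
tool_pos: [465.0, 305.8, 390.4]
tcp_rot: [-3.141, -0.001, 2.821]
contact_force: [0.1, 0.1, -0.3]
grip_width: 91.5
finger_force: 0.0
```

```bash
cat > m.py <<'E'
from h import *
def rect(c,m,z,o):
    cs,_=cv2.findContours(m.astype(np.uint8),0,2); k=max(cs,key=cv2.contourArea).reshape(-1,2)
    P=np.array([onz(c,(v,u),z,o)[:2] for u,v in k],np.float32)
    return cv2.minAreaRect(P)
E
python3 - <<'E'
from m import *
o=get_obs(); c=capture('wrist'); save(c,'w1')
print(o['time'],np.round(o['tool_pos']),np.round(o['tcp_rot'],3),np.round(o['joint_positions'],2))
for q,z in(('slab',155),('chunk',150),('tray',95),('cubby',110)):
    for d in trace(q,'wrist')[:2]:
        if d['p']>.4:print(q,round(d['p'],2),np.round(d['at']),rect(c,d['mask'],z,o))
for q,z in(('slab_center',132.5),('chunk_center',130),('cubby_edge',110),('chunk',110),('slab',110)):
    for d in pinpoint(q,'wrist')[:2]:print(q,round(d['p'],2),np.round(d['at']),np.round(onz(c,d['at'],z,o)))
E
```

```text
3.1 [465. 306. 390.] [-3.141e+00 -1.000e-03  2.821e+00] [ 0.44  0.34  1.12  0.    1.68 -0.81]
slab 0.89 [243. 345.] ((573.288330078125, 300.39605712890625), (92.21685791015625, 102.77759552001953), 87.32715606689453)
slab 0.75 [304. 390.] ((697.0235595703125, 326.8221740722656), (71.62914276123047, 23.828920364379883), 71.06627655029297)
chunk 0.83 [163. 347.] ((464.5539855957031, 339.631591796875), (61.716094970703125, 83.12962341308594), 73.87230682373047)
chunk 0.6 [ 40. 337.] ((319.63885498046875, 375.83880615234375), (62.00592803955078, 52.5275764465332), 73.19425964355469)
tray 0.89 [210. 199.] ((497.84222412109375, 73.261962890625), (270.1465759277344, 231.07803344726562), 82.74284362792969)
cubby 0.58 [186. 318.] ((502.4452819824219, 312.14422607421875), (218.62840270996094, 272.3665466308594), 87.45309448242188)
cubby 0.49 [271.   4.] ((461.42535400390625, -271.6338806152344), (18.3693904876709, 28.80111312866211), 51.314266204833984)
slab_center 0.86 [313. 309.] [682. 210. 132.]
slab_center 0.67 [291. 387.] [681. 340. 132.]
chunk_center 0.83 [166. 347.] [471. 339. 130.]
chunk_center 0.79 [ 36. 338.] [313. 376. 130.]
cubby_edge 0.92 [221. 271.] [520. 204. 110.]
chunk 0.96 [ 43. 338.] [317. 376. 110.]
chunk 0.66 [162. 346.] [470. 339. 110.]
slab 0.76 [311. 312.] [696. 209. 110.]
slab 0.67 [284. 386.] [684. 343. 110.]
```

View pics/w1.png

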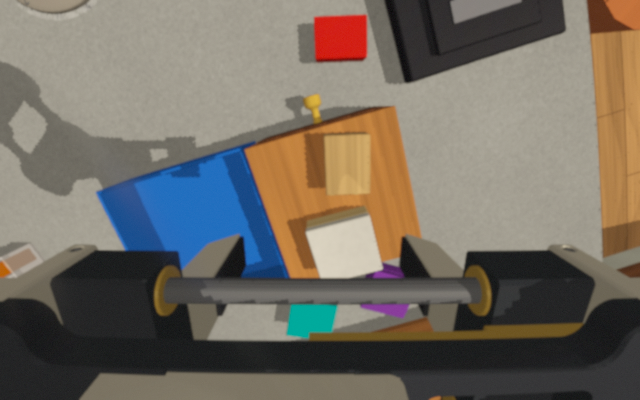

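The wrist view confirms it: pale chunk at (163,347) and white slab at (243,345) on the cubby. The red, purple and turquoise look-alikes stand on the console. Here is the enlarged crop before I reach.

```bash
python3 -c "
import cv2;i=cv2.imread('pics/w1.png')[90:300,230:440];cv2.imwrite('pics/w1c.png',cv2.resize(i,(480,480)))"
```

```text
(no output)
```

View pics/w1c.png

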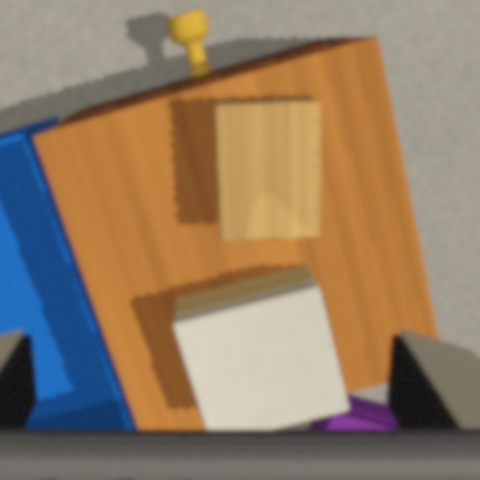

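{"op": "play_rows", "data": {"hand": 1, "rows": [[[0.07,0.5,-1],[0,0,0.29]],[[0,0.6,-1],[0,0,0]],[[0,0,-1],[0,0,0]],[[0,0,-1],[0,0,0]],[[0,0,-1],[0,0,0]],[[0,0,-1],[0,0,0]],[[0,0,0],[0,0,0]]]}}

```text
time: 4.47
tool_pos: [465.4, 339.0, 208.7]
tcp_rot: [-3.138, -0.004, 2.863]
contact_force: [0.1, -0.1, 0.1]
grip_width: 92.0
finger_force: 0.0
```

The crop shows the pale wooden chunk and the white-topped plywood slab on the cubby top. Chunk next.

{"op": "play_rows", "data": {"rows": [[[0.03,0,-1],[0,0,0]],[[0,0,-0.9],[0,0,0]],[[0,0,-0.6],[0,0,0]],[[0,0,0],[0,0,0]]]}}

```text
time: 4.97
tool_pos: [467.6, 339.6, 136.0]
tcp_rot: [-3.141, -0.0, 2.863]
contact_force: [-0.3, -0.3, 0.4]
grip_width: 91.8
finger_force: 0.0
```

{"op": "play_rows", "data": {"hand": -1, "rows": [[[0,0,0],[0,0,0]],[[0,0,0],[0,0,0]],[[0,0,0],[0,0,0]],[[0,0,0],[0,0,0]],[[0,0,0],[0,0,0]],[[0,0,0],[0,0,0]]]}}

```text
time: 5.72
tool_pos: [467.7, 339.7, 136.2]
tcp_rot: [3.141, 0.001, 2.863]
contact_force: [-1.4, 0.2, 5.3]
grip_width: 59.5
finger_force: 30.0
```

{"op": "play_rows", "data": {"rows": [[[0,0,0.7],[0,0,0]],[[0,-0.4,0.7],[0,0,0]],[[0,-1,0.1],[0,0,0]],[[0,-1,0],[0,0,0]],[[0,-1,0],[0,0,0]],[[0,-1,0],[0,0,0]],[[0,-1,0],[0,0,0]],[[-0.1,-1,0],[0,0,0]],[[-0.1,-1,0],[0,0,0]],[[0,-1,-0.5],[0,0,0]],[[0,0,-1],[0,0,0]],[[0,0,-1],[0,0,0]]]}}

```text
time: 7.22
tool_pos: [461.5, 87.1, 104.8]
tcp_rot: [3.141, 0.0, 2.862]
contact_force: [0.6, 0.1, -1.6]
grip_width: 60.2
finger_force: 30.0
```

{"op": "play_rows", "data": {"rows": [[[0,0,-1],[0,0,0]],[[0,0,-0.6],[0,0,0]],[[0,0,0],[0,0,0]],[[0,0,0],[0,0,0]]]}}

```text
time: 7.72
tool_pos: [461.9, 87.6, 58.2]
tcp_rot: [3.141, 0.001, 2.863]
contact_force: [0.2, 0.5, -0.9]
grip_width: 59.8
finger_force: 30.0
```

{"op": "play_rows", "data": {"hand": 0.6, "rows": [[[0,0,0],[0,0,0]],[[0,0,0],[0,0,0]],[[0,0,0],[0,0,0]]]}}

```text
time: 8.1
tool_pos: [461.7, 87.6, 58.2]
tcp_rot: [3.141, 0.001, 2.863]
contact_force: [-0.4, -0.3, 0.2]
grip_width: 73.3
finger_force: 0.0
```

{"op": "play_rows", "data": {"rows": [[[0,0,1],[0,0,0]],[[0,0,1],[0,0,0]],[[0,0,1],[0,0,-0.5]],[[0.2,0.5,1],[0,0,-0.7]],[[0.4,1,1],[0,0,-0.9]],[[0.4,1,0.5],[0,0,-1]],[[0.4,1,0],[0,0,-1]],[[0.4,1,0],[0,0,-1]],[[0.4,1,0],[0,0,-1]],[[0.5,1,0],[0,0,-1]],[[0.5,1,0],[0,0,-1]],[[0.5,1,0],[0,0,-1]]]}}

```text
time: 9.6
tool_pos: [572.8, 343.5, 222.7]
tcp_rot: [3.142, 0.0, 1.588]
contact_force: [0.0, 0.3, -0.9]
grip_width: 73.6
finger_force: 0.0
```

{"op": "play_rows", "data": {"hand": -1, "rows": [[[0,1,0],[0,0,0]],[[0,1,0],[0,0,0]],[[0,0.4,0],[0,0,0]],[[0,0,0],[0,0,0]]]}}

```text
time: 10.1
tool_pos: [572.3, 414.7, 222.4]
tcp_rot: [-3.141, 0.001, 1.594]
contact_force: [0.1, -0.0, -0.1]
grip_width: 38.1
finger_force: 0.0
```

Run:
```python
from m import *
o=get_obs(); c=capture('top'); save(c,'t2')
print(o['time'],np.round(o['tool_pos']),np.round(o['tcp_rot'],3),np.round(o['joint_positions'],2))
for q,z in(('slab_center',132.5),('slab',110),('cubby_edge',110),('tray',0),('chunk_center',25)):
    for d in pinpoint(q,'top')[:3]:print(q,round(d['p'],2),np.round(d['at']),np.round(onz(c,d['at'],z,o)))
```

```text
10.1 [572. 415. 222.] [-3.141e+00  1.000e-03  1.594e+00] [ 0.52  0.71  0.95 -0.    1.48  0.5 ]
slab_center 0.93 [144. 190.] [739. 314. 132.]
slab_center 0.91 [193. 190.] [581. 308. 132.]
slab_center 0.86 [144. 235.] [740. 167. 132.]
slab 0.92 [193. 196.] [582. 295. 110.]
slab 0.91 [149. 194.] [728. 308. 110.]
slab 0.75 [147. 242.] [735. 150. 110.]
cubby_edge 0.78 [214. 226.] [515. 196. 110.]
tray 0.96 [215. 269.] [520.  68.   0.]
chunk_center 0.82 [233. 262.] [460.  89.  25.]
chunk_center 0.56 [279. 174.] [303. 386.  25.]
chunk_center 0.45 [214. 224.] [522. 220.  25.]
```

{"op": "play_rows", "data": {"rows": [[[0.1,-0.3,-0.9],[0,0,0]],[[0,-0.3,-0.9],[0,0,0]],[[0,-0.5,-0.87],[0,0,0]],[[0,-0.6,0],[0,0,0]],[[0,-0.6,0],[0,0,0]],[[0,-0.6,0],[0,0,0]],[[0,-0.6,0],[0,0,0]],[[0,-0.6,0],[0,0,0]],[[0,-0.5,0],[0,0,0]],[[0,-0.4,0],[0,0,0]]]}}

```text
time: 11.65
tool_pos: [575.6, 263.7, 142.9]
tcp_rot: [3.141, -0.0, 1.592]
contact_force: [0.6, 2.7, 2.1]
grip_width: 0.3
finger_force: 1.4
```

{"op": "play_rows", "data": {"rows": [[[0,-0.4,0],[0,0,0]],[[0,-0.4,0],[0,0,0]],[[0,-0.4,0],[0,0,0]],[[0,-0.4,0],[0,0,0]]]}}

```text
time: 12.15
tool_pos: [575.3, 215.3, 142.1]
tcp_rot: [-3.141, 0.001, 1.593]
contact_force: [0.2, 0.4, -0.2]
grip_width: 0.8
finger_force: 0.0
```

Run:
```python
from m import *
o=get_obs(); c=capture('scene'); save(c,'s2')
print(o['time'],np.round(o['tool_pos']),np.round(o['contact_force'],1),np.round(o['joint_positions'],2))
cv2.imwrite('pics/s2c.png',cv2.resize(c['frame'][60:260,250:490,::-1],(720,600)))
```

```text
12.15 [575. 215. 142.] [ 0.2  0.4 -0.2] [ 0.23  0.59  1.4  -0.    1.15  0.21]
```

View pics/s2c.png

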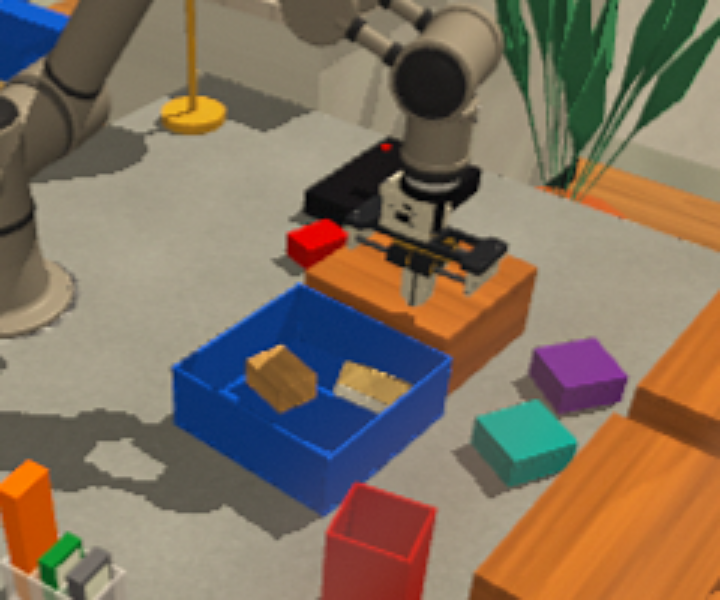

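Both blocks are in the tray: chunk at crop (280,378) and slab at (372,387), leaning a little by the +y wall. Next I go over to the batten.

{"op": "play_rows", "data": {"rows": [[[0,0,1],[0,0,0]],[[0,-0.5,1],[0,0,-0.5]],[[0,-1,1],[0,0,-0.5]],[[-0.2,-1,1],[0,0,-0.5]],[[-0.2,-1,1],[0,0,-0.5]],[[-0.2,-1,1],[0,0,-0.5]],[[-0.2,-1,0.5],[0,0,-0.5]],[[-0.2,-1,0],[0,0,-0.5]],[[-0.2,-1,0],[0,0,-0.5]],[[-0.2,-1,0],[0,0,-0.5]],[[-0.2,-1,0],[0,0,-0.5]],[[-0.2,-1,0],[0,0,-0.5]]]}}

```text
time: 13.7
tool_pos: [521.0, -99.6, 337.5]
tcp_rot: [-3.141, 0.0, 0.822]
contact_force: [0.1, -0.7, 0.1]
grip_width: 0.3
finger_force: 0.0
```

{"op": "play_rows", "data": {"hand": 1, "rows": [[[-0.2,-1,0],[0,0,-0.5]],[[-0.2,-1,0],[0,0,-0.5]],[[-0.2,-1,0],[0,0,-0.7]],[[-0.3,-1,0],[0,0,-0.7]],[[-0.3,-1,0],[0,0,-0.7]],[[-0.3,-1,0],[0,0,-0.7]],[[-0.3,-1,0],[0,0,-0.7]],[[0,-0.8,0],[0,0,-0.4]],[[0,0,0],[0,0,0]],[[0,0,0],[0,0,0]]]}}

```text
time: 14.95
tool_pos: [467.4, -331.9, 337.4]
tcp_rot: [-3.141, 0.0, 0.141]
contact_force: [0.6, 0.5, -0.7]
grip_width: 91.0
finger_force: 0.0
```

Run:
```python
from m import *
o=get_obs(); c=capture('wrist'); save(c,'w3')
print(o['time'],np.round(o['tool_pos']),np.round(o['tcp_rot'],3),np.round(o['joint_positions'],2))
for d in trace('batten','wrist')[:2]:print(round(d['p'],2),np.round(d['at']),rect(c,d['mask'],176,o))
for q,z in(('batten_top',176),('rack',0),('cart0',6),('cart1',6)):
    for d in pinpoint(q,'wrist')[:2]:print(q,round(d['p'],2),np.round(d['at']),np.round(onz(c,d['at'],z,o)))
ct=capture('top')
f=ct['frame'].astype(int); hsv=cv2.cvtColor(ct['frame'],cv2.COLOR_RGB2HSV)
for d in trace('batten','top')[:1]:print('top',round(d['p'],2),np.round(d['at']),rect(ct,d['mask'],176,o))
cs=capture('scene')
for d in trace('batten','scene')[:1]: print('scene',d['at'])
```

```text
14.95 [ 467. -332.  337.] [-3.141  0.     0.141] [-0.75  0.38  1.2   0.    1.56  0.68]
0.9 [180. 342.] ((477.5674133300781, -351.5773010253906), (47.55646896362305, 47.620689392089844), 7.858307361602783)
batten_top 0.76 [191. 344.] [ 465. -356.  176.]
rack 0.73 [139. 333.] [ 502. -346.    0.]
cart0 0.62 [140. 333.] [ 500. -345.    6.]
cart0 0.3 [191. 344.] [ 419. -376.    6.]
cart1 0.62 [140. 333.] [ 500. -345.    6.]
cart1 0.3 [191. 344.] [ 419. -376.    6.]
top 0.56 [215. 272.] ((512.4447021484375, 58.62889862060547), (239.52456665039062, 238.52890014648438), 87.84789276123047)
scene [227.6, 256.1]
```

View pics/w3.png

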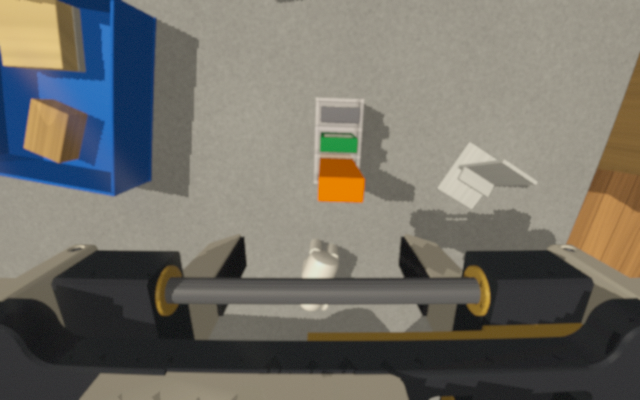

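Batten top face spans about (174–201, 319–363) in the wrist view, square to the jaws. That puts its top near (466,-355), and the grey and green cartridges stand in the other two slots. I'll descend and grip near its top.

{"op": "play_rows", "data": {"rows": [[[0,-0.4,-0.6],[0,0,0]],[[0,-0.37,-1],[0,0,0]],[[0,0,-1],[0,0,0]],[[0,0,-1],[0,0,0]],[[0,0,-1],[0,0,0]],[[0,0,-0.9],[0,0,0]],[[0,0,-0.57],[0,0,0]],[[0,0,0],[0,0,0]]]}}

```text
time: 16.45
tool_pos: [466.3, -355.2, 152.9]
tcp_rot: [-3.138, 0.003, 0.14]
contact_force: [0.6, -0.8, 0.5]
grip_width: 91.9
finger_force: 0.0
```

{"op": "play_rows", "data": {"hand": -1, "rows": [[[0,0,0],[0,0,0]],[[0,0,0],[0,0,0]],[[0,0,0],[0,0,0]],[[0,0,0],[0,0,0]],[[0,0,0],[0,0,0]],[[0,0,0],[0,0,0]]]}}

```text
time: 17.2
tool_pos: [467.6, -355.5, 155.7]
tcp_rot: [3.141, -0.0, 0.141]
contact_force: [-0.5, 0.2, 2.2]
grip_width: 50.8
finger_force: 29.7
```

{"op": "play_rows", "data": {"rows": [[[0,0,0.5],[0,0,0]],[[0,0,0.8],[0,0,0]],[[0,0,1],[0,0,0]],[[0,0,1],[0,0,0]],[[0,0,1],[0,0,0]],[[0,0,0.5],[0,0,0]],[[0,0.5,0],[0,0,0.5]],[[0,1,0],[0,0,1]],[[0,1,0],[0,0,1]],[[0,1,0],[0,0,1]],[[0,1,0],[0,0,1]],[[0,1,0],[0,0,1]]]}}

```text
time: 18.7
tool_pos: [467.2, -189.4, 299.4]
tcp_rot: [-3.141, 0.0, 0.913]
contact_force: [-0.1, 0.9, -1.3]
grip_width: 50.4
finger_force: 29.7
```

Run:
```python
from m import *
o=get_obs(); c=capture('scene')
print(o['time'],np.round(o['tool_pos']),o['grip_width'],np.round(o['joint_positions'],2))
for n in ('cart0','rack','batten_foot'):
    for d in pinpoint(n,'scene')[:2]: print(n,d['p'],np.round(d['at']))
```

```text
18.7 [ 467. -189.  299.] 50.362679727213155 [-0.54  0.26  1.47  0.    1.41  0.12]
cart0 0.57 [263. 272.]
cart0 0.52 [267. 280.]
rack 0.85 [262. 275.]
batten_foot 0.21 [172. 386.]
```

{"op": "play_rows", "data": {"rows": [[[0,0,0],[0,0,1]],[[0,0,0],[0,0,1]],[[0,0,0],[0,0,1]],[[0,0,0],[0,0,1]],[[0,0,0],[0,0,0.7]],[[0,0,0],[1,0,0]],[[0,0,0],[1,0,0]],[[0,0,0],[0,0,0]]]}}

```text
time: 19.9
tool_pos: [467.2, -193.3, 298.2]
tcp_rot: [-3.138, -0.279, 1.558]
contact_force: [-1.0, -0.9, -1.1]
grip_width: 50.0
finger_force: 29.7
```

Run:
```python
from m import *
o=get_obs()
print(o['time'],np.round(o['tool_pos']),np.round(o['tcp_rot'],3),np.round(o['joint_positions'],2))
```

```text
19.9 [ 467. -193.  298.] [-3.138 -0.279  1.558] [-0.68  0.35  1.39  0.22  1.58 -0.68]
```

{"op": "play_rows", "data": {"rows": [[[-0.5,0.2,0],[1,0,0]],[[-0.5,0.2,0],[1,0,0]],[[-0.5,0.2,0],[1,0,0]],[[-0.5,0.2,0],[1,0,0]],[[-0.5,0.2,0],[1,0,0]],[[-0.5,0.2,-0.5],[1,0,0]],[[-0.3,0.1,-1],[0.75,0,0]],[[0,0,-1],[0,0,0]],[[0,0,-1],[0,0,0]],[[0,0,0],[0,0,0]],[[0,0,0],[0,0,0]]]}}

```text
time: 21.28
tool_pos: [368.7, -151.6, 195.2]
tcp_rot: [-3.124, -1.22, 1.553]
contact_force: [-0.1, 0.1, -0.9]
grip_width: 50.5
finger_force: 29.7
```

Run:
```python
from m import *
o=get_obs()
print(o['time'],np.round(o['tool_pos']),np.round(o['joint_positions'],2))
M=R.from_euler('xyz',o['tcp_rot']).as_matrix();print(M.round(3)); p=o['tool_pos']
print([np.round(p+150*M[:,2]+14*s*M[:,0],1) for s in(1,-1)])
c=capture('scene');cv2.imwrite('pics/s4.png',cv2.resize(c['frame'][100:300,150:450,::-1],(750,500)))
```

```text
21.275 [ 369. -152.  195.] [-1.    0.72  1.64  0.56  1.89 -1.16]
[[ 0.006  1.    -0.001]
 [ 0.344 -0.001  0.939]
 [ 0.939 -0.006 -0.344]]
[array([368.7,  -5.9, 156.8]), array([368.5, -15.6, 130.5])]
```

View pics/s4.png

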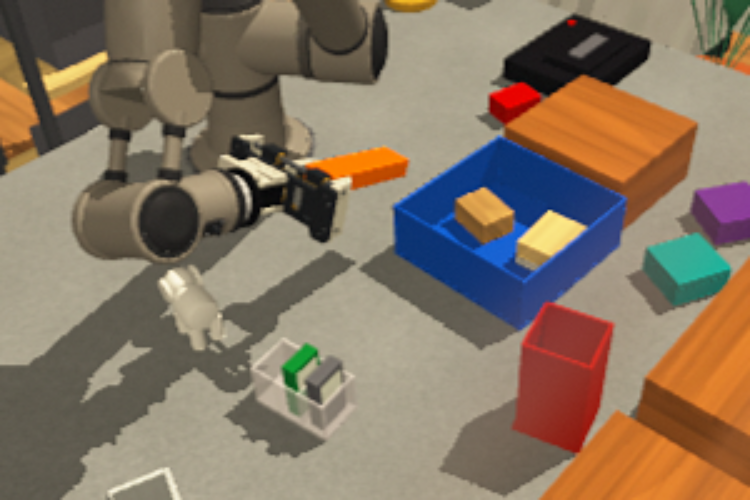

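The batten is lifted clear and held at a 70° tilt, and the cartridges are still in the rack. The wrist sits above the elephant, near crop (190,300), so I'll work out the wrist height before lowering.

Run:
```python
from m import *
from scipy.optimize import least_squares as ls
D=[([1.106,.342,1.524],[164.5,498.6,240.7],[0,0,-1]),([.44,.34,1.12],[465,306,390],[0,0,-1]),([.52,.71,.95],[572,415,222],[0,0,-1]),([.23,.59,1.40],[575,215,142],[0,0,-1]),([-.75,.38,1.2],[467,-332,337],[0,0,-1]),([-.54,.26,1.47],[467,-189,299],[0,0,-1]),([-.68,.35,1.39],[467,-193,298],[0,.276,-.961])]
o=get_obs();M=R.from_euler('xyz',o['tcp_rot']).as_matrix();D.append((o['joint_positions'][:3],o['tool_pos'],M[:,2]))
def W(x,q):
    L1,L2,r0,h,d,T=x;a=q[1]+q[2];r=r0+L1*np.sin(q[1])+L2*np.sin(a);c,s=np.cos(q[0]),np.sin(q[0])
    return np.array([r*c-d*s,r*s+d*c,h+L1*np.cos(q[1])+L2*np.cos(a)])
f=lambda x:np.concatenate([W(x,q)+x[5]*np.array(z)-p for q,p,z in D])
s=ls(f,[350,350,0,150,80,200]);print(s.x.round(),np.abs(s.fun).max().round(1),W(s.x,o['joint_positions']).round())
c=capture('wrist')
c=capture('top')
for d in trace('elephant','top')[:1]:
    P=np.array([onz(c,(v,u),40)[:2] for v,u in np.argwhere(d['mask'])]);print(d['p'],P.min(0),P.max(0))
```

```text
[482. 383.  -1. 216.  76. 322.] 9.4 [ 378. -453.  306.]
```

{"op": "play_rows", "data": {"rows": [[[-0.35,0.2,-0.6],[-0.63,0,0]],[[0,0,-1],[0,0,0]],[[0,0,-1],[0,0,0]],[[0,0,-0.7],[0,0,0]],[[0,0,-0.4],[0,0,0]],[[0,0,-0.25],[0,0,0]],[[0,0,0],[0,0,0]],[[0,0,0],[0,0,0]]]}}

```text
time: 22.48
tool_pos: [358.1, -145.6, 76.5]
tcp_rot: [-3.13, -1.133, 1.558]
contact_force: [-0.0, 0.3, -1.1]
grip_width: 50.4
finger_force: 29.7
```

{"op": "play_rows", "data": {"rows": [[[0,-0.07,-0.17],[0.25,0,0]],[[0,-0.07,-0.17],[0.25,0,0]],[[0,0,0],[0,0,0]],[[0,0,0],[0,0,0]]]}}

```text
time: 22.98
tool_pos: [358.0, -149.7, 65.7]
tcp_rot: [-3.125, -1.204, 1.553]
contact_force: [-1.0, -0.7, 0.5]
grip_width: 50.1
finger_force: 29.7
```

{"op": "play_rows", "data": {"hand": 0.4, "rows": [[[0,0,0],[0,0,0]],[[0,0,0],[0,0,0]],[[0,0,0],[0,0,0]],[[0,0,0],[0,0,0]]]}}

```text
time: 23.48
tool_pos: [358.0, -149.7, 65.9]
tcp_rot: [-3.126, -1.203, 1.554]
contact_force: [-0.4, 0.1, -0.0]
grip_width: 64.2
finger_force: 0.0
```

Run:
```python
from m import *
o=get_obs(); print(o['time'],np.round(o['tool_pos']),np.round(o['contact_force'],1),o['grip_width'])
c=capture('scene');cv2.imwrite('pics/s5.png',cv2.resize(c['frame'][120:280,190:430,::-1],(720,480)))
```

```text
23.475 [ 358. -150.   66.] [-0.4  0.1 -0. ] 64.24396282740389
```

View pics/s5.png

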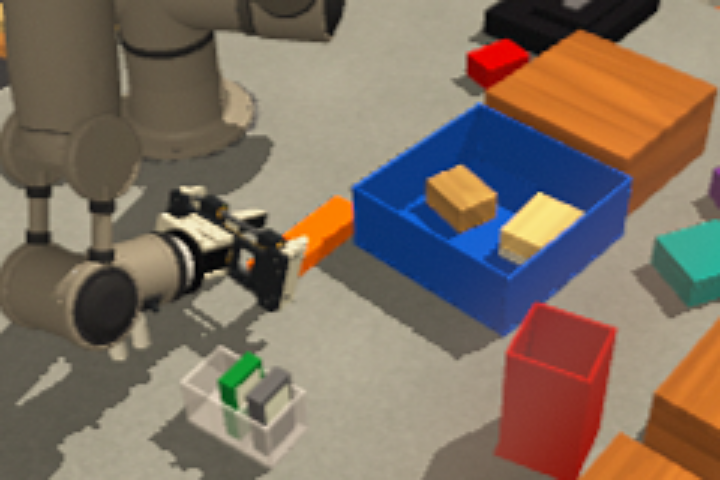

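{"op": "play_rows", "data": {"hand": 1, "rows": [[[0,-0.2,1],[0,0,0]],[[0,0,1],[0,0,0]],[[0,0,1],[-0.6,0,0]],[[0,0,1],[-1,0,0]],[[0.1,0,1],[-1,0,0]],[[0.1,0,1],[-1,0,0]],[[0.1,0,1],[-1,0,0]],[[0.1,0,0],[-1,0,0]],[[0,0.3,0],[-1,0,0]],[[0,0.3,0],[-1,0,0]],[[0,0.4,0],[-1,0,0]],[[0,0.4,0],[0,0,0]]]}}

```text
time: 25.02
tool_pos: [369.6, -111.7, 276.3]
tcp_rot: [3.141, -0.003, 1.568]
contact_force: [-0.8, 0.3, 0.2]
grip_width: 91.8
finger_force: 0.0
```

Run:
```python
from m import *
o=get_obs(); c=capture('wrist'); save(c,'w6')
print(o['time'],np.round(o['tool_pos']),np.round(o['tcp_rot'],3),np.round(o['joint_positions'],2))
hsv=cv2.cvtColor(c['frame'],cv2.COLOR_RGB2HSV); m=(hsv[...,0]>5)&(hsv[...,0]<16)&(hsv[...,1]>200)&(hsv[...,2]>100)
for d in trace('batten','wrist')[:2]:print(round(d['p'],2),np.round(d['at']),rect(c,d['mask'],28,o),rect(c,d['mask']&m,28,o))
for q,z in(('batten_mid',14),('batten_top',14),('batten_foot',14)):
    for d in pinpoint(q,'wrist')[:1]:print(q,round(d['p'],2),np.round(d['at']),np.round(onz(c,d['at'],z,o)))
```

```text
25.025 [ 370. -112.  276.] [ 3.141e+00 -3.000e-03  1.568e+00] [-0.49  0.05  1.8   0.    1.3  -0.49]
0.87 [157. 312.] ((355.6784973144531, -98.33552551269531), (51.511966705322266, 169.38742065429688), 1.2942330837249756) ((365.45159912109375, -181.3935089111328), (14.1254301071167, 0.0), 179.79066467285156)
batten_mid 0.8 [158. 312.] [355. -98.  14.]
batten_top 0.62 [220. 315.] [ 358. -188.   14.]
batten_foot 0.69 [ 92. 311.] [355. -11.  14.]
```

View pics/w6.png

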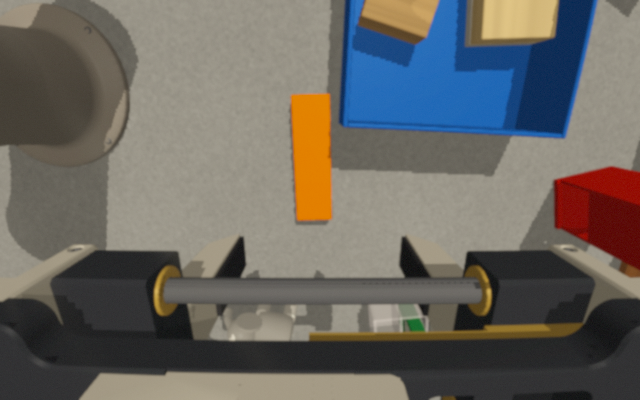

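The batten lies flat and free on the console at about (157,312), centre (356,-98). Now I grip it afresh.

{"op": "play_rows", "data": {"rows": [[[-0.45,0.12,-0.6],[0,0,0.16]],[[0,0,-1],[0,0,0]],[[0,0,-1],[0,0,0]],[[0,0,-1],[0,0,0]],[[0,0,-1],[0,0,0]],[[0,0,-1],[0,0,0]],[[0,0,-1],[0,0,0]],[[0,0,-1],[0,0,0]],[[0,0,-0.6],[0,0,0]],[[0,0,-0.4],[0,0,0]],[[0,0,0],[0,0,0]]]}}

```text
time: 26.65
tool_pos: [356.0, -110.8, 16.8]
tcp_rot: [-3.139, -0.004, 1.585]
contact_force: [0.5, -0.4, 0.6]
grip_width: 91.7
finger_force: 0.0
```

{"op": "play_rows", "data": {"hand": -1, "rows": [[[0,0,0],[0,0,0]],[[0,0,0],[0,0,0]],[[0,0,0],[0,0,0]],[[0,0,0],[0,0,0]],[[0,0,0],[0,0,0]],[[0,0,0],[0,0,0]]]}}

```text
time: 27.4
tool_pos: [356.6, -110.1, 18.0]
tcp_rot: [3.141, -0.003, 1.587]
contact_force: [1.1, -0.0, 4.0]
grip_width: 50.0
finger_force: 30.0
```

{"op": "play_rows", "data": {"rows": [[[0,0,0.6],[0,0,0]],[[0,0,1],[0,0,0]],[[0,0,1],[0,0,0]],[[0,0,1],[0,0,0]],[[0,0,1],[0,0,1]],[[0,0,1],[0,0,1]],[[0,0,0.5],[0,0,1]],[[0,-0.5,0],[0,0,1]],[[0,-0.5,0],[0,0,1]],[[0,0,0],[0,0,1]],[[0,0,0],[0,0,1]],[[0,0,0],[0,0,1]]]}}

```text
time: 28.9
tool_pos: [356.2, -139.9, 200.5]
tcp_rot: [3.141, -0.004, 2.709]
contact_force: [-0.2, 0.8, -1.0]
grip_width: 49.8
finger_force: 30.0
```

Run:
```python
from m import *
o=get_obs(); c=capture('top')
print(o['time'],np.round(o['tool_pos']),np.round(o['tcp_rot'],3),o['grip_width'],np.round(o['joint_positions'],2))
for q,z in(('tray',95),('chunk',40),('slab',50)):
    for d in trace(q,'top')[:4]:print(q,round(d['p'],2),np.round(d['at']),[np.round(v) for v in rect(c,d['mask'],z,o)])
for d in pinpoint('tray','top')[:1]:print('tray',onz(c,d['at'],0))
cv2.imwrite('pics/t7.png',cv2.resize(c['frame'][150:280,140:330,::-1],(760,520)))
```

```text
28.9 [ 356. -140.  201.] [ 3.141 -0.004  2.709] 49.796916116695726 [-0.58  0.13  1.94 -0.    1.08 -1.71]
tray 0.8 [213. 273.] [array([520.,  68.]), array([252., 250.]), np.float64(88.0)]
tray 0.53 [216. 194.] [array([503., 312.]), array([239., 278.]), np.float64(87.0)]
tray 0.46 [234. 264.] [array([457.,  81.]), array([64., 82.]), np.float64(72.0)]
chunk 0.92 [233. 260.] [array([458.,  88.]), array([65., 77.]), np.float64(74.0)]
chunk 0.73 [282. 174.] [array([298., 385.]), array([91., 67.]), np.float64(75.0)]
chunk 0.37 [287. 325.] [array([ 268., -103.]), array([57., 44.]), np.float64(64.0)]
slab 0.97 [191. 262.] [array([591.,  94.]), array([94., 91.]), np.float64(1.0)]
slab 0.96 [148. 190.] [array([749., 339.]), array([105.,  86.]), np.float64(54.0)]
slab 0.81 [146. 240.] [array([758., 177.]), array([102.,  91.]), np.float64(61.0)]
tray [514.48504413  66.33294052   0.        ]
```

View pics/t7.png

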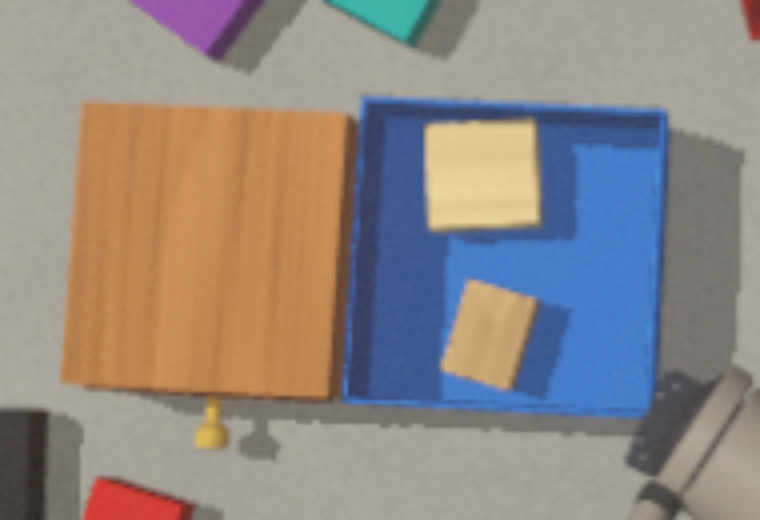

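Slab lies flat at crop (483,175) and the chunk at (490,335). The -y strip of the tray is free for the batten, so I'll lay it along x at y≈3.

{"op": "play_rows", "data": {"rows": [[[1,0.8,0],[0,0,0.5]],[[1,0.8,0],[0,0,0.5]],[[1,0.8,0],[0,0,0.5]],[[1,0.8,0],[0,0,0.5]],[[1,0.8,0],[0,0,0.5]],[[0.8,0.77,0],[0,0,0.35]],[[0,0,-1],[0,0,0]],[[0,0,-1],[0,0,0]],[[0,0,-1],[0,0,0]],[[0,0,-1],[0,0,0]],[[0,0,0],[0,0,0]],[[0,0,0],[0,0,0]]]}}

```text
time: 30.65
tool_pos: [531.2, 2.9, 81.8]
tcp_rot: [-3.142, -0.002, 3.101]
contact_force: [-0.1, -0.7, -1.0]
grip_width: 49.7
finger_force: 30.0
```

{"op": "play_rows", "data": {"rows": [[[0,0,-0.6],[0,0,0]],[[0,0,-0.4],[0,0,0]],[[0,0,0],[0,0,0]],[[0,0,0],[0,0,0]]]}}

```text
time: 31.15
tool_pos: [531.0, 2.9, 51.5]
tcp_rot: [-3.142, -0.002, 3.102]
contact_force: [0.0, 0.4, -1.0]
grip_width: 49.7
finger_force: 30.0
```

{"op": "play_rows", "data": {"hand": 0.26, "rows": [[[0,0,0],[0,0,0]],[[0,0,0],[0,0,0]],[[0,0,0],[0,0,0]],[[0,0,0],[0,0,0]]]}}

```text
time: 31.65
tool_pos: [530.6, 3.0, 50.9]
tcp_rot: [3.142, -0.003, 3.102]
contact_force: [0.3, -0.3, 0.2]
grip_width: 57.9
finger_force: 0.0
```

{"op": "play_rows", "data": {"rows": [[[0,0,0.6],[0,0,0]],[[0,0,1],[0,0,0]],[[0,0,1],[0,0,0]],[[0,0,1],[0,0,0]],[[0,0,1],[0,0,0]],[[-0.5,-1,1],[0,0,0]],[[-0.7,-1,0],[0,0,0]],[[-0.7,-1,0],[0,0,0]],[[-0.7,-1,0],[0,0,0]],[[-0.7,-1,0],[0,0,0]],[[0,-1,0],[0,0,0]],[[0,0,0],[0,0,0]]]}}

```text
time: 33.15
tool_pos: [431.3, -178.5, 218.9]
tcp_rot: [-3.141, -0.002, 3.099]
contact_force: [-0.1, 0.4, 0.9]
grip_width: 58.0
finger_force: 0.0
```

Run:
```python
from m import *
o=get_obs(); c=capture('top');s=capture('scene')
print(o['time'],np.round(o['tool_pos']),np.round(o['contact_force'],1))
for d in pinpoint('tray','top')[:1]:print('tray',onz(c,d['at'],0))
a=cv2.resize(c['frame'][130:290,140:420,::-1],(525,300)); b=cv2.resize(s['frame'][100:340,190:470,::-1],(350,300))
cv2.imwrite('pics/f.png',np.hstack([a,b[:,:270]]))
```

```text
33.15 [ 431. -179.  219.] [-0.1  0.4  0.9]
tray [530.90902998  70.29992868   0.        ]
```

View pics/f.png

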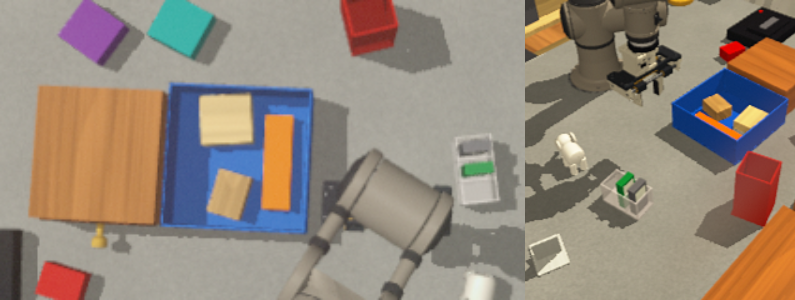

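The picture shows the batten lying flat in the tray at (277,162) beside the slab (226,120) and the chunk (229,193). The tray is level and nothing else has moved, so I'm handing in.

```bash
python3 -c "
from plant import bot
print(bot.close_job())"
```

```text
the job is handed in; nothing more can be done
None
```

I handed the job in at about 33 s: slab, chunk and batten are all in the blue tray. The batten was first laid flat on the console, let go and gripped afresh, and it now lies flat in the tray; the last pictures show the tray level and nothing else moved.

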